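# Put the counter things back in their docks

## Robot

A 7-joint arm with a two-finger parallel gripper is mounted at the origin on a cart in front of the work surface, level with it; the furniture and walls round the work are solid. World frame = base frame: x ahead of the robot, y to its left, z up, the work surface at z = 0. Lengths are in m, angles in rad, forces in N, time in s.
With the tool pointing down it reaches from about 0.425 to 0.875 m from the base axis. Payload 8.4 kg.
Tool frame: the origin (TCP) lies at the very end of the fingers, on their centre line; the grasp point (between the pads) lies 19 mm behind it (r.grasp_offset is the distance from the TCP to the grasp point, in m); z points along the fingers, y is the line along which they close (so a half turn about z gives the same grasp; the last joint's range is limited). The gripper opens to 87 mm and grips with 3 to 60 N. Pads are 19 mm wide; open, the fingers measure 117 mm over their backs; the gripper's body (75 mm by 190 mm) begins 51 mm behind the grasp point.
Start: joints at [-1.376, 0.333, 0.04, 1.465, -0.013, 1.343, -0.059], TCP at [0.188, 0.622, 0.223] pointing down, gripper open.
Joint ranges: [-2.58, 2.58], [-0.38, 2.09], [-1.3, 1.39], [0.25, 2.4], [-1.5, 4.64], [0.08, 2.09], [-2.65, 2.65]. Speed limits (rad/s): [2.22, 2.22, 2.79, 2.79, 3.14, 3.14, 3.14].

## Interface

Orientations are given as [roll, pitch, yaw] about the fixed x, y, z axes, in that order (R = Rz(yaw) Ry(pitch) Rx(roll)).
In Python, from workcell import readout, optics, workorder, r gives the robot as it stands.
- The arm moves only by the tool servo_tool, never from a script. Its argument "commands" is a list of rows, each an object with "jaw": the opening, from 0 (shut) to 1 (fully open); "slide": the shift along the tool's x, y, z in m, a list of three; "dr": the turn, a rotation vector about the tool's x, y, z in degrees, a list of three. A call has 1 to 5 rows; each row shifts and turns the commanded pose from where the row before left it, along the tool's axes as they then stand; what a row does not reach is not made up. A row lasts 1/10 s, in which the tool goes at most 50 mm and 8.59 degrees, less where a joint would pass 70% of its speed; a pose out of reach is approached as far as the arm can. A call is refused whole if a number of a shift passes 0.05 or a number of a turn 8.59, either way. A call with a gripper value outside its range is refused whole. The fingers move at their own pace and stop on an object; "newtons" is the grip in N (left out, the last holds). Time passes only in rows, so rows that do not move let the fingers close. It gives the time, the measured TCP pose, the force, the opening and the grip force at its end, in the units of the state.
- readout.read_state(): the state, without advancing time (a new reading comes with each control period).
- optics.camera(name): name is "scene" or "top"; returns the picture (420x560x3 uint8, blue, green, red); there is no depth.
- optics.camera_params(name): a dict with "vertical_fov" (degrees; the focal length in pixels is half the picture's height over the tangent of half this angle, whatever the lens; pixels are square), "cx", "cy" (the principal point, pixels), "k1" (the pictures are not rectified: a ray, as slopes to the right and down, at radius r is drawn at 1 + k1 r^2 times it, then the intrinsics apply), "R" (3x3) and "t" (3): a world point X has camera coordinates R X + t. Camera axes: x right, y down, z forward; pixel columns grow to the right and rows downward; lengths in m; the calibration is good to about 2 mm. A picture is of the moment at which its call begins. camera_params takes no time and is no camera call.
- workorder.close_job(): hands the job in; it is judged then, once.
The state is a dict: "time_s": time; "joints": joint angles; "qvel": joint speeds; "effort": joint torques, N m; "position": TCP position; "ee_rot": TCP orientation; "force": force on the tool from outside, world axes, zero at the start; "torque": the same for the moment, N m; "gripper_width": opening from 0.0 (shut) to 1.0 (fully open); "finger_force": force on a finger pad.
Only numpy, scipy, OpenCV 4.12 (cv2) and the standard library are available. Lean on these libraries where they do the work, as an engineer would, in place of code of your own. Each camera call takes 0.05 s, during which the arm holds its last target. There are 200 camera calls.

## Task

Tidy the worktop: put the salt cellar, the spice jar, the kitchen timer and the matchbox each into the wooden dock whose well matches its shape and size (salt cellar in the large round one, spice jar in the small round one, timer in the square one, matchbox in the oblong one). Each must stand upright and flat on the cork inside the lip, the timer and the matchbox squared up with their docks (the timer may face any of the four sides). Leave the ramekin and the mug where they are.

Things in the scene. Friction and masses are not known exactly. Their poses are not given: they have to be found in the camera images.
- salt_cellar: Loose. Round wooden salt cellar: body 68 mm across and 46 mm tall, then a lid 70 mm across (46 to 57 mm up, does not move), with a central knob 15 mm in diameter from 57 to 70 mm up, by which the whole can be lifted. 0.15 to 0.31 kg. Origin: centre of its underside; z up.
- spice_jar: Loose. Round glass spice jar with a dark cap, 41 mm in diameter, 105 mm tall, upright. Origin: centre of its underside; z up.
- timer: Loose. Cream kitchen timer: a case 62 x 62 mm and 62 mm tall with a dial on its front (-x) side that sticks out 14 mm at 14 to 48 mm up (dial does not move). Origin on the underside, 7 mm from the centre of the case towards the dial: the case runs from x = -24 to +38 mm and y = -31 to +31 mm. Grip it across y.
- matchbox: Loose. Closed matchbox lying flat, 37 mm (its x) by 56 mm (its y), 18 mm tall. Origin: at its centre, 1 mm above its underside; z up. Its tray does not move.
- salt_dock: Large round dock. Fixed to the worktop: dark wood lip 6 mm wide, its top 7 mm above the worktop, round a flat cork floor 3 mm above the worktop. Origin: centre of its underside, on the worktop; z up. Its well is 84 mm in diameter, 96 mm over the lip.
- jar_dock: Small round dock. Fixed to the worktop: dark wood lip 6 mm wide, its top 7 mm above the worktop, round a flat cork floor 3 mm above the worktop. Origin: centre of its underside, on the worktop; z up. Its well is 57 mm in diameter, 69 mm over the lip.
- timer_dock: Square dock. Fixed to the worktop: dark wood lip 6 mm wide, its top 7 mm above the worktop, round a flat cork floor 3 mm above the worktop. Origin: centre of its underside, on the worktop; z up. Its well is 78 x 78 mm, 90 mm over the lip, sides along its x and y.
- matchbox_dock: Oblong dock. Fixed to the worktop: dark wood lip 6 mm wide, its top 7 mm above the worktop, round a flat cork floor 3 mm above the worktop. Origin: centre of its underside, on the worktop; z up. Its well is 53 mm (its x) by 72 mm (its y), 65 x 84 mm over the lip.
- ramekin: Bystander, loose: small white ramekin, 67 mm across, 40 mm tall, on the left. Origin: centre of its underside.
- mug: Bystander, loose: yellow mug with handle, 92 x 127 mm, 95 mm tall, on the right, handle to the right. Origin: on its underside, at the centre of its outline with the handle.
Not all that is in view belongs to the job. Several things look just like the spice_jar: the one meant starts farthest to the robot's left.

How it is judged:
By the outcome, as a careful person would: the job done as asked, in the order asked, and still so for the second after the job is handed in, with the robot touching nothing.
It also fails if it takes over 120 s, if anything falls off the work surface, if the arm or the gripper's body presses on something with over 40 N, if the wrist force passes 120 N, or if a joint passes its speed limit or range.

## Working session

There is one attempt and no reset: what is moved stays moved. The work goes in short steps, Python scripts to look and compute and a tool call to move; the robot and the scene stay as the last step left them, time stands still between calls to the robot, and variables do not carry over. Pictures are saved under pics/ and viewed, at most 14 in all, crops included, and the job is handed in when it is done.

Besides the shell and the picture viewer there is one more tool, called as name(argument=value, ...), one argument or row to a line, values as JSON. servo_tool: Moves the arm, as the interface text tells. Its arguments: {"type":"object","properties":{"commands":{"type":"array"},"newtons":{"type":"number"}},"required":["commands"]}

```bash
ls; mkdir -p pics; python3 - <<'E'
from workcell import readout, optics, workorder, r
import cv2,numpy as np
s=readout.read_state();print(s)
for n in("scene","top"):
    cv2.imwrite(f"pics/{n}0.png",optics.camera(n));print(optics.camera_params(n))
E
```

```text
pics
{'time_s': 0.0, 'joints': array([-1.37622583,  0.33390608,  0.0398559 ,  1.46630547, -0.0134491 ,
        1.34330665, -0.05852391]), 'qvel': array([ 2.78276872e-05,  4.57017957e-04,  3.25426007e-04,  4.70978299e-05,
        5.60677881e-04, -6.44040545e-04, -9.90996453e-04]), 'effort': array([-4.87246198e-04, -6.56351280e+01,  1.33479472e+00, -4.03818226e+01,
       -5.98451612e-02,  4.48338781e-02,  1.82067351e-04]), 'position': array([0.18807608, 0.62168268, 0.2216454 ]), 'ee_rot': array([-3.13993350e+00,  5.87442301e-05,  2.84778642e+00]), 'force': array([-0.32179784, -0.38670857, -0.76408559]), 'torque': array([-0.04179166,  0.00896673,  0.03981955]), 'finger_force': 0.0, 'gripper_width': 0.998279942772993}
{'vertical_fov': 57.995632254879006, 'cx': 278.03848890945113, 'cy': 204.56735244994843, 'k1': -0.10472317579781669, 'R': array([[ 0.57462311, -0.81837838, -0.0080695 ],
       [-0.37100948, -0.25168985, -0.89387034],
       [ 0.72949315,  0.51663241, -0.44825294]]), 't': array([-0.28640734,  0.21106867,  0.82633603])}
{'vertical_fov': 46.199489865037556, 'cx': 284.19253173061077, 'cy': 212.23972086826055, 'k1': -0.07054503580605677, 'R': array([[-0.00353184, -0.99999268,  0.00147141],
       [-0.9845776 ,  0.00322001, -0.17491881],
       [ 0.17491279, -0.0020665 , -0.98458176]]), 't': array([0.00466775, 0.47352956, 1.27718281])}
```

View pics/scene0.png

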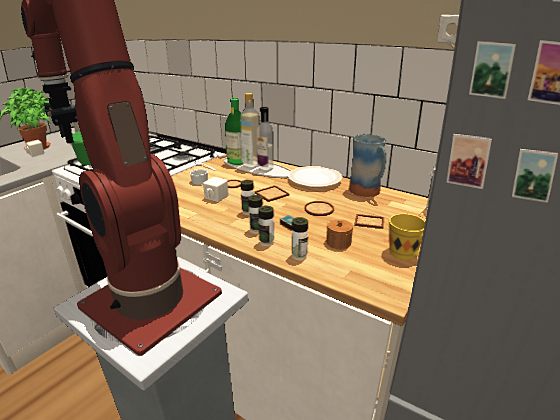

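View pics/top0.png

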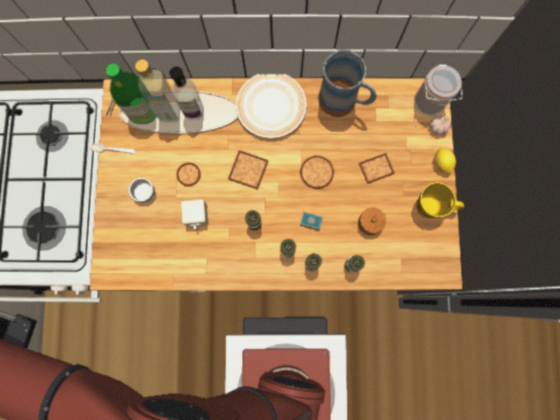

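The top view shows the docks at about (188,174) small round, (248,170) square, (317,172) large round and (377,168) oblong. The timer is at (194,213), the leftmost jar at (253,220), the matchbox at (312,221) and the salt cellar at (372,221). Next I'll measure them.

```bash
cat > h.py <<'E'
import cv2,numpy as np
from workcell import optics,readout
P={n:optics.camera_params(n) for n in("scene","top")}
def K(n):
    p=P[n];f=210/np.tan(np.radians(p["vertical_fov"]/2));return np.array([[f,0,p["cx"]],[0,f,p["cy"]],[0,0,1.]]),np.array([p["k1"],0,0,0.])
def und(n,uv):
    k,d=K(n);return cv2.undistortPoints(np.array(uv,float).reshape(-1,1,2),k,d).reshape(-1,2)
def plane(n,uv,z):
    p=P[n];R,t=p["R"],p["t"];c=-R.T@t
    u=und(n,uv);d=np.c_[u,np.ones(len(u))]@R
    return (c+d*((z-c[2])/d[:,2])[:,None])[:,:2]
def proj(n,X):
    k,d=K(n);p=P[n];return cv2.projectPoints(np.array(X,float).reshape(-1,1,3),cv2.Rodrigues(p["R"])[0],p["t"],k,d)[0].reshape(-1,2)
E
python3 - <<'E'
import cv2
im=cv2.imread("pics/top0.png")[145:280,125:400]
cv2.imwrite("pics/c1.png",cv2.resize(im,None,fx=2.9,fy=2.9,interpolation=cv2.INTER_CUBIC))
im=cv2.imread("pics/scene0.png")[155:265,180:440]
cv2.imwrite("pics/c2.png",cv2.resize(im,None,fx=3,fy=3,interpolation=cv2.INTER_CUBIC))
E
```

```text
(no output)
```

View pics/c1.png

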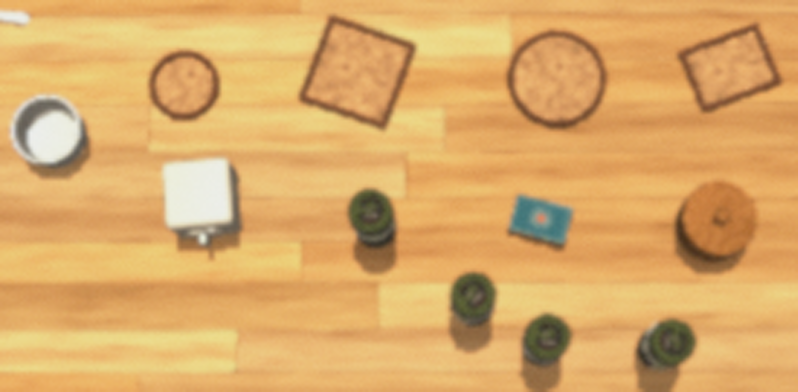

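View pics/c2.png

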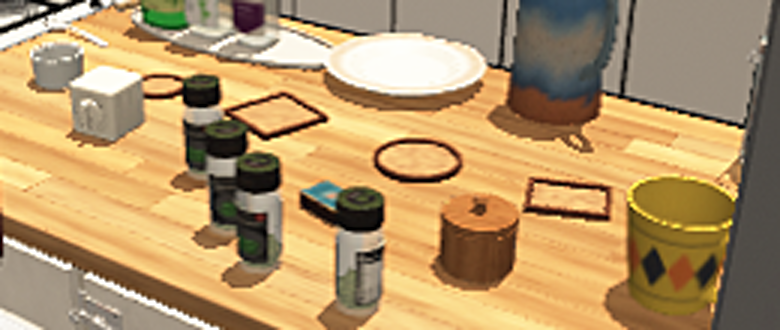

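```bash
cat > m.py <<'E'
from h import *
def big(mask,roi):
    x,y,w,h=roi;m=np.zeros_like(mask);m[y:y+h,x:x+w]=mask[y:y+h,x:x+w]
    c=cv2.findContours(m,cv2.RETR_EXTERNAL,cv2.CHAIN_APPROX_NONE)[0]
    return max(c,key=cv2.contourArea).reshape(-1,2)
def rep(name,uv,z):
    X=(plane("top",uv,z)*1000).astype(np.float32)
    rc=cv2.minAreaRect(X);c=cv2.fitEllipse(X)
    print(name,"rect",np.round(rc[0],1),np.round(rc[1],1),round(rc[2],1),"ell",np.round(c[0],1),np.round(c[1],1))
def docks(im):
    hsv=cv2.cvtColor(im,cv2.COLOR_BGR2HSV);d=((hsv[...,2]<135)).astype(np.uint8)
    for n,roi in dict(jar_dock=(172,158,34,32),timer_dock=(224,146,50,46),salt_dock=(296,152,42,40),mb_dock=(355,148,44,38)).items():
        rep(n,big(d,roi),.007)
if __name__=="__main__":
    im=cv2.imread("pics/top0.png");hsv=cv2.cvtColor(im,cv2.COLOR_BGR2HSV);H,S,V=cv2.split(hsv)
    docks(im)
    rep("timer",big(((S<60)&(V>190)).astype(np.uint8),(175,192,40,36)),.062)
    rep("matchbox",big(((H>80)&(H<110)&(S>70)).astype(np.uint8),(292,205,40,32)),.018)
    rep("salt",big(((H<14)&(S>140)&(V>100)).astype(np.uint8),(350,200,45,38)),.057)
    rep("jarcap",big((V<85).astype(np.uint8),(240,205,26,19)),.105)
    rep("ramekin",big(((S<60)).astype(np.uint8),(128,176,28,30)),.04)
    for n,roi in dict(t=(176,195,42,44),s=(354,200,40,36),j=(238,203,30,30)).items():
        x,y,w,h=roi;cv2.imwrite(f"pics/_{n}.png",cv2.resize(im[y:y+h,x:x+w],(260,260*h//w),interpolation=cv2.INTER_NEAREST))
    ims=[cv2.resize(cv2.imread(f"pics/_{n}.png"),(260,260)) for n in "tsj"];cv2.imwrite("pics/c3.png",np.hstack(ims))
E
python3 m.py
```

```text
jar_dock rect [559.1 270.7] [22.4  2.9] 89.7 ell [559.1 275.8] [   2.9 1006.3]Traceback (most recent call last):
  File "m.py", line 16, in <module>
    docks(im)
    ~~~~~^^^^
  File "m.py", line 13, in docks
    rep(n,big(d,roi),.007)
    ~~~^^^^^^^^^^^^^^^^^^^
  File "m.py", line 8, in rep
    rc=cv2.minAreaRect(X);c=cv2.fitEllipse(X)
                            ~~~~~~~~~~~~~~^^^
cv2.error: OpenCV(4.12.0) /io/opencv/modules/imgproc/src/shapedescr.cpp:361: error: (-201:Incorrect size of input array) There should be at least 5 points to fit the ellipse in function 'fitEllipseNoDirect'
```

```bash
python3 - <<'E'
import cv2
im=cv2.imread("pics/top0.png");h=cv2.cvtColor(im,cv2.COLOR_BGR2HSV)
print(h[174,172:206].tolist());print(h[213,180:212].tolist());print(h[221,300:324].tolist());print(h[221,354:390].tolist());print(h[216,240:268].tolist())
E
```

```text
[[20, 132, 237], [20, 133, 237], [20, 133, 237], [18, 137, 230], [15, 147, 184], [12, 152, 151], [14, 146, 173], [15, 139, 218], [15, 138, 226], [16, 137, 229], [16, 136, 231], [15, 136, 228], [16, 135, 227], [15, 136, 227], [15, 138, 221], [15, 139, 217], [15, 140, 221], [15, 137, 226], [16, 136, 229], [16, 135, 231], [15, 138, 229], [15, 138, 224], [15, 140, 224], [16, 135, 228], [15, 135, 224], [14, 139, 207], [13, 141, 165], [12, 149, 135], [16, 140, 170], [19, 134, 227], [21, 128, 236], [21, 131, 236], [21, 130, 236], [21, 131, 236]]
[[16, 132, 219], [17, 91, 212], [25, 38, 229], [30, 17, 235], [34, 17, 238], [32, 17, 237], [32, 17, 237], [32, 15, 237], [32, 14, 237], [33, 13, 237], [35, 14, 238], [35, 13, 238], [36, 11, 238], [36, 11, 237], [36, 11, 238], [37, 10, 238], [38, 9, 237], [39, 8, 238], [34, 8, 238], [39, 8, 238], [39, 8, 238], [35, 6, 237], [30, 10, 234], [24, 28, 230], [20, 54, 200], [19, 58, 133], [17, 78, 117], [15, 116, 165], [16, 133, 216], [16, 136, 223], [16, 132, 224], [17, 136, 223]]
[[16, 118, 206], [32, 35, 146], [89, 81, 126], [92, 107, 124], [92, 114, 1
[... 600 characters left out ...]
 [14, 174, 139], [14, 172, 145], [13, 167, 159], [13, 175, 169], [14, 179, 179], [13, 171, 191], [14, 174, 191], [14, 171, 191], [13, 174, 186], [14, 180, 181], [14, 179, 178], [14, 173, 183], [15, 166, 195], [15, 161, 212], [16, 155, 219], [15, 153, 221], [15, 156, 218]]
[[17, 137, 229], [17, 138, 229], [17, 138, 229], [16, 142, 227], [16, 143, 207], [18, 135, 145], [28, 110, 100], [32, 110, 93], [32, 102, 90], [30, 91, 81], [26, 74, 83], [28, 84, 88], [30, 88, 90], [29, 84, 91], [28, 81, 82], [25, 64, 72], [24, 79, 68], [30, 96, 80], [32, 106, 91], [23, 124, 113], [17, 141, 174], [17, 144, 225], [18, 140, 235], [18, 138, 236], [18, 137, 237], [18, 140, 237], [18, 139, 236], [19, 138, 236]]
```

```bash
sed -i 's/V<85/V<125/; s/hsv\[...,2\]<135/hsv[...,2]<195/; s/(H<14)&(S>140)&(V>100)/(H<15)\&(S>159)\&(V>120)/' m.py
python3 - <<'E'
s=open('m.py').read()
s=s.replace("x,y,w,h=roi;m=np","x,y,w,h=[4*v for v in roi];m=np").replace("return max(c,key=cv2.contourArea).reshape(-1,2)","return (max(c,key=cv2.contourArea).reshape(-1,2)+.5)/4-.5")
s=s.replace('hsv=cv2.cvtColor(im,','hsv=cv2.cvtColor(cv2.resize(im,None,fx=4,fy=4,interpolation=cv2.INTER_CUBIC),').replace("(S<60)&(V>190)","(S<75)&(V>180)").replace("(H>80)&(H<110)&(S>70)","((H>60)\&(H<110))|(S<95)".replace("\\",""))
open('m.py','w').write(s)
E
python3 m.py
```

```text
jar_dock rect [589.  271.4] [69.3 69.2] 89.7 ell [589.1 271.4] [68.3 70.3]
timer_dock rect [601.3 104.1] [92.3 93.1] 70.3 ell [601.7 104.4] [105.9 106.8]
salt_dock rect [593.8 -87.4] [95.9 98.5] 70.9 ell [593.3 -87.9] [96.1 99. ]
mb_dock rect [ 604.6 -255.7] [69.3 88.3] 20.8 ell [ 604.8 -255.4] [ 77.3 103. ]
timer rect [474.  245.2] [61.5 61.7] 5.5 ell [474.1 245.3] [69.3 69.7]
matchbox rect [455.3 -69.9] [55.3 38.7] 75.1 ell [455.4 -70.1] [42.4 64.1]
salt rect [ 449.2 -231.6] [69.  67.7] 47.0 ell [ 449.2 -231.2] [67.5 67.8]
jarcap rect [450.6  82.9] [38.3 33.5] 89.8 ell [448.6  83.5] [34.4 40.8]
ramekin rect [536.9 392.2] [72.5 65.3] 46.1 ell [537.4 392.5] [64.8 72.5]<stdin>:3: SyntaxWarning: invalid escape sequence '\&'
```

View pics/c3.png

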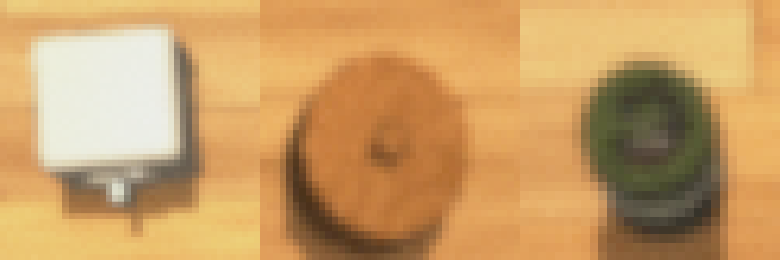

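The measured sizes match the nominal ones. The crops show the timer's dial towards the robot, the salt lid centred near (372,219), and the jar cap circle centred at about (252.2,216.9). I'll check the jar across both views and locate the neighbours.

```bash
python3 - <<'E'
from h import *
np.set_printoptions(suppress=True,precision=1)
print("jars",plane("top",[(251.9,216.6),(287.5,246.5),(313,261),(355.5,263)],.105)*1000)
print("mug body",plane("top",[(436,200)],.095)*1000,"knob",plane("top",[(373.2,219.6)],.07)*1000)
j=plane("top",[(251.9,216.6)],.105)[0]
print("jar cap in scene",proj("scene",[[*j,.105],[*j,0]]), "salt",proj("scene",[[.449,-.231,.057]]),"seen cap (247,181)")
print("timer dial tip top",plane("top",[(193.9,232)],.031)*1000)
E
```

```text
jars [[ 451.3   85.4]
 [ 374.7   -4.8]
 [ 337.9  -68.6]
 [ 332.4 -175.2]]
mug body [[ 495.1 -391.6]] knob [[ 448.2 -230. ]]
jar cap in scene [[245.9 181. ]
 [247.4 211.6]] salt [[338.  223.9]] seen cap (247,181)
timer dial tip top [[422.3 245.9]]
```

servo_tool(
  commands=[
    {"jaw":1,"slide":[0,0,0],"dr":[0,0,-8.4]},
    {"jaw":1,"slide":[0,0,0],"dr":[0,0,-8.4]},
    {"jaw":1,"slide":[-0.025,-0.042,0],"dr":[0,0,0]},
    {"jaw":1,"slide":[-0.025,-0.042,0],"dr":[0,0,0]},
    {"jaw":1,"slide":[-0.025,-0.042,0],"dr":[0,0,0]},
  ],
  newtons=30,
)

```text
time_s: 0.6
position: [0.2637, 0.4943, 0.2219]
ee_rot: [-3.141, -0.0, 3.142]
force: [0.8, 1.0, -0.6]
gripper_width: 0.999
finger_force: 0.0
```

servo_tool(
  commands=[
    {"jaw":1,"slide":[-0.025,-0.042,0],"dr":[0,0,0]},
    {"jaw":1,"slide":[-0.025,-0.042,0],"dr":[0,0,0]},
    {"jaw":1,"slide":[-0.025,-0.042,0],"dr":[0,0,0]},
    {"jaw":1,"slide":[-0.025,-0.042,0],"dr":[0,0,0]},
    {"jaw":1,"slide":[-0.025,-0.042,0],"dr":[0,0,0]},
  ],
)

```text
time_s: 1.1
position: [0.3886, 0.284, 0.2224]
ee_rot: [3.141, -0.0, 3.141]
force: [1.3, -0.3, 0.2]
gripper_width: 0.999
finger_force: 0.0
```

servo_tool(
  commands=[
    {"jaw":1,"slide":[-0.022,-0.041,0],"dr":[0,0,0]},
    {"jaw":1,"slide":[-0.022,-0.041,0],"dr":[0,0,0]},
    {"jaw":1,"slide":[-0.022,-0.041,0],"dr":[0,0,0]},
    {"jaw":1,"slide":[-0.022,-0.041,0],"dr":[0,0,0]},
    {"jaw":1,"slide":[-0.022,-0.041,0],"dr":[0,0,0]},
  ],
)

```text
time_s: 1.6
position: [0.4983, 0.079, 0.2225]
ee_rot: [3.141, 0.0, 3.141]
force: [0.6, 1.7, -0.9]
gripper_width: 0.999
finger_force: 0.0
```

servo_tool(
  commands=[
    {"jaw":1,"slide":[0.007,-0.044,0],"dr":[0,0,0]},
    {"jaw":1,"slide":[0.007,-0.044,0],"dr":[0,0,0]},
    {"jaw":1,"slide":[0.007,-0.044,0],"dr":[0,0,0]},
    {"jaw":1,"slide":[0.007,-0.044,0],"dr":[0,0,0]},
    {"jaw":1,"slide":[0.007,-0.044,0],"dr":[0,0,0]},
  ],
)

```text
time_s: 2.1
position: [0.4619, -0.1407, 0.2225]
ee_rot: [3.141, -0.0, 3.141]
force: [0.4, 0.0, -0.2]
gripper_width: 1.003
finger_force: 0.0
```

servo_tool(
  commands=[
    {"jaw":1,"slide":[0.007,-0.044,0],"dr":[0,0,0]},
    {"jaw":1,"slide":[0.007,-0.044,0],"dr":[0,0,0]},
    {"jaw":1,"slide":[0,0,0.03],"dr":[0,0,0]},
    {"jaw":1,"slide":[0,0,0],"dr":[0,0,0]},
  ],
)

```text
time_s: 2.5
position: [0.4465, -0.2273, 0.19]
ee_rot: [3.141, -0.005, 3.138]
force: [-0.2, 0.7, -0.1]
gripper_width: 0.999
finger_force: 0.0
```

```bash
python3 - <<'E'
from h import *
print(readout.read_state()["joints"])
a=optics.camera("scene");cv2.imwrite("pics/s1.png",cv2.resize(a[80:280,180:460],None,fx=2.5,fy=2.5))
E
```

```text
[-0.4249334   0.04041522  0.83993974  1.89422222 -0.0308532   1.2251107
  1.99269814]
```

View pics/s1.png

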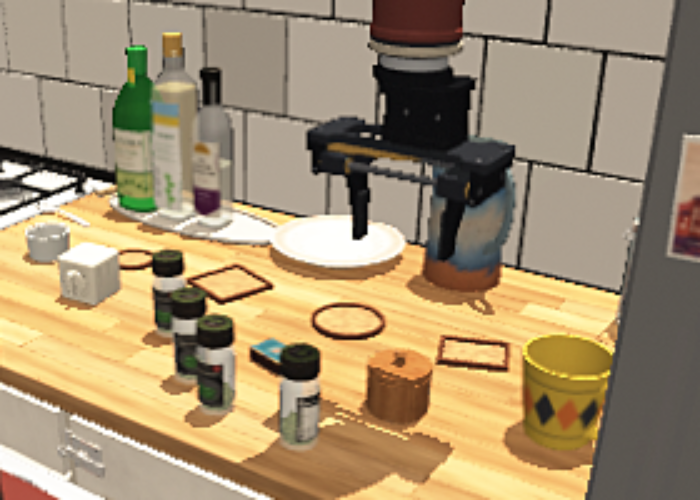

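The gripper body's long side lies along the closing line, with open jaws above the salt cellar at (400,380) in the crop. The way down is clear.

servo_tool(
  commands=[
    {"jaw":1,"slide":[-0.002,-0.003,0.03],"dr":[0,0,0]},
    {"jaw":1,"slide":[0,0,0.04],"dr":[0,0,0]},
    {"jaw":1,"slide":[0,0,0.04],"dr":[0,0,0]},
    {"jaw":1,"slide":[0,0,0.03],"dr":[0,0,0]},
    {"jaw":1,"slide":[0,0,0.012],"dr":[0,0,0]},
  ],
)

```text
time_s: 3.05
position: [0.4501, -0.228, 0.0388]
ee_rot: [3.14, -0.003, -3.14]
force: [0.7, 0.6, 0.6]
gripper_width: 0.999
finger_force: 0.0
```

servo_tool(
  commands=[
    {"jaw":0.7,"slide":[0,0,0],"dr":[0,0,0]},
    {"jaw":0.5,"slide":[0,0,0],"dr":[0,0,0]},
    {"jaw":0.5,"slide":[0,0,0],"dr":[0,0,0]},
    {"jaw":0.5,"slide":[0,0,0],"dr":[0,0,0]},
    {"jaw":0.5,"slide":[0,0,0],"dr":[0,0,0]},
  ],
)

```text
time_s: 3.55
position: [0.4522, -0.2308, 0.0423]
ee_rot: [-3.141, 0.003, 3.141]
force: [0.2, -1.1, 8.1]
gripper_width: 0.788
finger_force: 30.0
```

servo_tool(
  commands=[
    {"jaw":0.5,"slide":[0,0,-0.01],"dr":[0,0,0]},
    {"jaw":0.5,"slide":[0,0,-0.02],"dr":[0,0,0]},
    {"jaw":0.5,"slide":[0,0,-0.02],"dr":[0,0,0]},
    {"jaw":0.5,"slide":[0,0,0],"dr":[0,0,0]},
    {"jaw":0.5,"slide":[0,0,0],"dr":[0,0,0]},
  ],
)

```text
time_s: 4.05
position: [0.4509, -0.2296, 0.0908]
ee_rot: [3.141, 0.001, 3.142]
force: [-0.1, -0.7, -2.7]
gripper_width: 0.796
finger_force: 30.0
```

```bash
python3 - <<'E'
from h import *
a=optics.camera("scene");cv2.imwrite("pics/s2.png",cv2.resize(a[130:280,270:440],None,fx=3.5,fy=3.5))
E
```

```text
(no output)
```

View pics/s2.png

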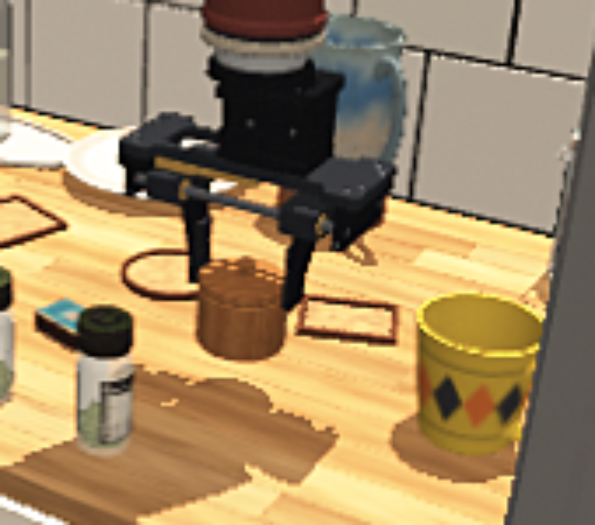

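The cellar hangs upright between the fingers. Next I'll carry it to its dock.

servo_tool(
  commands=[
    {"jaw":0.5,"slide":[-0.025,0.024,-0.01],"dr":[0,0,0]},
    {"jaw":0.5,"slide":[-0.03,0.03,0],"dr":[0,0,0]},
    {"jaw":0.5,"slide":[-0.03,0.03,0],"dr":[0,0,0]},
    {"jaw":0.5,"slide":[-0.03,0.03,0],"dr":[0,0,0]},
    {"jaw":0.5,"slide":[-0.029,0.028,0.01],"dr":[0,0,0]},
  ],
)

```text
time_s: 4.6
position: [0.5961, -0.0863, 0.0901]
ee_rot: [3.141, 0.0, -3.142]
force: [0.3, -1.2, -2.9]
gripper_width: 0.792
finger_force: 30.0
```

servo_tool(
  commands=[
    {"jaw":0.5,"slide":[0,0,0],"dr":[0,0,0]},
    {"jaw":0.5,"slide":[0,0,0.02],"dr":[0,0,0]},
    {"jaw":0.5,"slide":[0,0,0.015],"dr":[0,0,0]},
    {"jaw":0.5,"slide":[0,0,0],"dr":[0,0,0]},
    {"jaw":0.5,"slide":[0,0,0],"dr":[0,0,0]},
  ],
)

```text
time_s: 5.1
position: [0.5941, -0.0885, 0.055]
ee_rot: [-3.141, -0.002, 3.14]
force: [-0.2, -0.0, -2.5]
gripper_width: 0.792
finger_force: 30.0
```

servo_tool(
  commands=[
    {"jaw":0.5,"slide":[0,0,0.005],"dr":[0,0,0]},
    {"jaw":0.5,"slide":[0,0,0.003],"dr":[0,0,0]},
    {"jaw":0.5,"slide":[0,0,0],"dr":[0,0,0]},
  ],
)

```text
time_s: 5.4
position: [0.5947, -0.0881, 0.0475]
ee_rot: [3.141, -0.0, 3.141]
force: [-0.5, 1.0, -4.0]
gripper_width: 0.793
finger_force: 30.0
```

servo_tool(
  commands=[
    {"jaw":0.5,"slide":[0,0,0.002],"dr":[0,0,0]},
    {"jaw":0.5,"slide":[0,0,0],"dr":[0,0,0]},
  ],
)

```text
time_s: 5.6
position: [0.5948, -0.0881, 0.0456]
ee_rot: [-3.142, 0.0, 3.141]
force: [-0.1, 0.6, -2.0]
gripper_width: 0.794
finger_force: 30.0
```

servo_tool(
  commands=[
    {"jaw":0.5,"slide":[0,0,0.002],"dr":[0,0,0]},
    {"jaw":0.5,"slide":[0,0,0],"dr":[0,0,0]},
  ],
)

```text
time_s: 5.8
position: [0.595, -0.0882, 0.0453]
ee_rot: [3.14, 0.0, 3.141]
force: [-7.3, 1.1, 17.3]
gripper_width: 0.796
finger_force: 30.0
```

servo_tool(
  commands=[
    {"jaw":0.5,"slide":[0,0,0.001],"dr":[0,0,0]},
    {"jaw":0.5,"slide":[0,0,0],"dr":[0,0,0]},
  ],
)

```text
time_s: 6.0
position: [0.595, -0.0882, 0.0452]
ee_rot: [3.14, 0.0, 3.141]
force: [-13.6, 2.3, 27.2]
gripper_width: 0.792
finger_force: 30.0
```

servo_tool(
  commands=[
    {"jaw":0.5,"slide":[0,0,-0.0025],"dr":[0,0,0]},
    {"jaw":0.85,"slide":[0,0,0],"dr":[0,0,0]},
    {"jaw":1,"slide":[0,0,0],"dr":[0,0,0]},
    {"jaw":1,"slide":[0,0,0],"dr":[0,0,0]},
  ],
)

```text
time_s: 6.4
position: [0.5949, -0.0881, 0.045]
ee_rot: [-3.141, 0.0, 3.141]
force: [0.5, 0.8, 0.4]
gripper_width: 0.943
finger_force: 0.0
```

servo_tool(
  commands=[
    {"jaw":1,"slide":[0,0,-0.03],"dr":[0,0,0]},
    {"jaw":1,"slide":[0,0,-0.05],"dr":[0,0,0]},
    {"jaw":1,"slide":[0,0,-0.05],"dr":[0,0,0]},
    {"jaw":1,"slide":[0.03,0.03,0],"dr":[0,0,0]},
    {"jaw":1,"slide":[0.03,0.03,0],"dr":[0,0,0]},
  ],
)

```text
time_s: 6.9
position: [0.5354, -0.0286, 0.1763]
ee_rot: [-3.141, 0.003, 3.139]
force: [0.4, 2.4, 0.5]
gripper_width: 1.0
finger_force: 0.0
```

servo_tool(
  commands=[
    {"jaw":1,"slide":[0.03,0.03,0],"dr":[0,0,0]},
    {"jaw":1,"slide":[0.03,0.03,0],"dr":[0,0,0]},
    {"jaw":1,"slide":[0.025,0.03,0],"dr":[0,0,0]},
    {"jaw":1,"slide":[0,0.02,0],"dr":[0,0,0]},
    {"jaw":1,"slide":[0,0,0],"dr":[0,0,0]},
  ],
)

```text
time_s: 7.4
position: [0.4493, 0.085, 0.1752]
ee_rot: [3.14, 0.001, -3.137]
force: [1.1, -0.3, -0.4]
gripper_width: 1.003
finger_force: 0.0
```

```bash
python3 - <<'E'
from h import *
a=optics.camera("scene");b=optics.camera("top")
cv2.imwrite("pics/s3.png",np.hstack([cv2.resize(a[150:280,220:440],None,fx=1.8,fy=1.8),cv2.resize(b[140:270,180:400],None,fx=1.8,fy=1.8)]));cv2.imwrite("pics/top1.png",b)
E
```

```text
(no output)
```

View pics/s3.png

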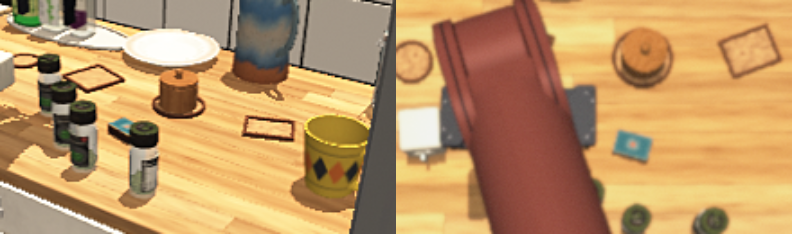

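The salt cellar sits upright inside its lip. The jar is next.

servo_tool(
  commands=[
    {"jaw":1,"slide":[-0.001,0,0.03],"dr":[0,0,0]},
    {"jaw":1,"slide":[0,0,0.04],"dr":[0,0,0]},
    {"jaw":1,"slide":[0,0,0.035],"dr":[0,0,0]},
    {"jaw":1,"slide":[0,0,0.01],"dr":[0,0,0]},
    {"jaw":1,"slide":[0,0,0],"dr":[0,0,0]},
  ],
)

```text
time_s: 8.0
position: [0.4504, 0.0805, 0.0593]
ee_rot: [-3.139, -0.002, 3.139]
force: [-0.1, -1.0, 0.3]
gripper_width: 0.998
finger_force: 0.0
```

servo_tool(
  commands=[
    {"jaw":0.6,"slide":[0,0,0],"dr":[0,0,0]},
    {"jaw":0.4,"slide":[0,0,0],"dr":[0,0,0]},
    {"jaw":0.3,"slide":[0,0,0],"dr":[0,0,0]},
    {"jaw":0.2,"slide":[0,0,0],"dr":[0,0,0]},
    {"jaw":0.2,"slide":[0,0,0],"dr":[0,0,0]},
  ],
)

```text
time_s: 8.5
position: [0.4511, 0.0821, 0.0605]
ee_rot: [3.141, 0.001, 3.141]
force: [0.1, 0.6, 0.2]
gripper_width: 0.631
finger_force: 0.0
```

servo_tool(
  commands=[
    {"jaw":0.2,"slide":[0,0,0],"dr":[0,0,0]},
    {"jaw":0.2,"slide":[0,0,0],"dr":[0,0,0]},
    {"jaw":0.2,"slide":[0,0,0],"dr":[0,0,0]},
  ],
)

```text
time_s: 8.8
position: [0.451, 0.0821, 0.0601]
ee_rot: [3.141, 0.0, 3.141]
force: [-0.8, -0.0, 0.2]
gripper_width: 0.46
finger_force: 30.0
```

servo_tool(
  commands=[
    {"jaw":0.2,"slide":[0,0,-0.03],"dr":[0,0,0]},
    {"jaw":0.2,"slide":[0,0,-0.04],"dr":[0,0,0]},
    {"jaw":0.2,"slide":[0,0,-0.03],"dr":[0,0,0]},
    {"jaw":0.2,"slide":[-0.02,0.029,0],"dr":[0,0,0]},
    {"jaw":0.2,"slide":[-0.028,0.04,0],"dr":[0,0,0]},
  ],
)

```text
time_s: 9.3
position: [0.4999, 0.1505, 0.1619]
ee_rot: [3.138, 0.002, 3.138]
force: [0.2, -1.4, -0.0]
gripper_width: 0.467
finger_force: 30.0
```

servo_tool(
  commands=[
    {"jaw":0.2,"slide":[-0.028,0.04,0],"dr":[0,0,0]},
    {"jaw":0.2,"slide":[-0.028,0.04,0],"dr":[0,0,0]},
    {"jaw":0.2,"slide":[-0.02,0.03,0],"dr":[0,0,0]},
    {"jaw":0.2,"slide":[-0.014,0.01,0],"dr":[0,0,0]},
    {"jaw":0.2,"slide":[0,0,0],"dr":[0,0,0]},
  ],
)

```text
time_s: 9.8
position: [0.5896, 0.2728, 0.1587]
ee_rot: [-3.14, -0.001, -3.14]
force: [0.3, -0.1, -1.0]
gripper_width: 0.463
finger_force: 30.0
```

servo_tool(
  commands=[
    {"jaw":0.2,"slide":[0,0,0.03],"dr":[0,0,0]},
    {"jaw":0.2,"slide":[0,0,0.03],"dr":[0,0,0]},
    {"jaw":0.2,"slide":[0,0,0],"dr":[0,0,0]},
    {"jaw":0.2,"slide":[0,0,0],"dr":[0,0,0]},
  ],
)

```text
time_s: 10.2
position: [0.5886, 0.27, 0.1004]
ee_rot: [-3.141, -0.001, 3.14]
force: [0.4, 0.2, -0.3]
gripper_width: 0.464
finger_force: 30.0
```

```bash
python3 - <<'E'
from h import *
a=optics.camera("scene");s=readout.read_state();print(s["position"],s["ee_rot"],s["joints"][6])
c=a[140:230,170:290];cv2.imwrite("pics/s4.png",cv2.resize(c,None,fx=5,fy=5))
E
```

```text
[0.58945314 0.27050603 0.10150431] [3.14118207e+00 9.75145671e-04 3.14038351e+00] 1.2760987000648045
```

View pics/s4.png

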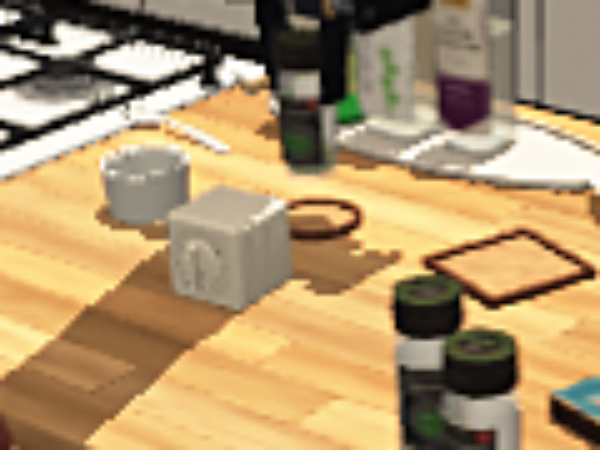

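The jar hangs upright over the small dock, whose left part is hidden behind the timer. I'll lower it.

servo_tool(
  commands=[
    {"jaw":0.2,"slide":[0,0.001,0.02],"dr":[0,0,0]},
    {"jaw":0.2,"slide":[0,0,0.01],"dr":[0,0,0]},
    {"jaw":0.2,"slide":[0,0,0.004],"dr":[0,0,0]},
    {"jaw":0.2,"slide":[0,0,0],"dr":[0,0,0]},
  ],
)

```text
time_s: 10.65
position: [0.589, 0.2718, 0.0663]
ee_rot: [-3.141, -0.0, 3.141]
force: [0.5, -0.3, -0.2]
gripper_width: 0.461
finger_force: 30.0
```

servo_tool(
  commands=[
    {"jaw":0.2,"slide":[0,0,0.002],"dr":[0,0,0]},
    {"jaw":0.2,"slide":[0,0,0],"dr":[0,0,0]},
  ],
)

```text
time_s: 10.85
position: [0.5893, 0.2719, 0.0645]
ee_rot: [3.141, 0.001, 3.141]
force: [-0.4, -0.8, -1.0]
gripper_width: 0.462
finger_force: 30.0
```

servo_tool(
  commands=[
    {"jaw":0.2,"slide":[0,0,0.001],"dr":[0,0,0]},
    {"jaw":0.2,"slide":[0,0,0],"dr":[0,0,0]},
  ],
)

```text
time_s: 11.05
position: [0.5892, 0.2719, 0.0633]
ee_rot: [3.141, 0.0, 3.141]
force: [0.2, 0.4, -1.1]
gripper_width: 0.459
finger_force: 30.0
```

servo_tool(
  commands=[
    {"jaw":0.2,"slide":[0,0,0.0015],"dr":[0,0,0]},
    {"jaw":0.2,"slide":[0,0,0],"dr":[0,0,0]},
  ],
)

```text
time_s: 11.25
position: [0.5896, 0.272, 0.0631]
ee_rot: [3.141, 0.001, 3.141]
force: [-3.3, -1.2, 10.7]
gripper_width: 0.462
finger_force: 29.9
```

servo_tool(
  commands=[
    {"jaw":0.2,"slide":[0,0,0.001],"dr":[0,0,0]},
    {"jaw":0.2,"slide":[0,0,0],"dr":[0,0,0]},
  ],
)

```text
time_s: 11.45
position: [0.5899, 0.2722, 0.0631]
ee_rot: [3.14, 0.002, 3.141]
force: [-5.0, -2.0, 17.5]
gripper_width: 0.46
finger_force: 30.0
```

servo_tool(
  commands=[
    {"jaw":0.2,"slide":[0,0,-0.0018],"dr":[0,0,0]},
    {"jaw":0.55,"slide":[0,0,0],"dr":[0,0,0]},
    {"jaw":0.75,"slide":[0,0,0],"dr":[0,0,0]},
    {"jaw":0.8,"slide":[0,0,0],"dr":[0,0,0]},
    {"jaw":0.8,"slide":[0,0,0],"dr":[0,0,0]},
  ],
)

```text
time_s: 11.95
position: [0.5889, 0.2718, 0.0621]
ee_rot: [-3.141, -0.0, 3.141]
force: [0.3, 0.2, 0.0]
gripper_width: 0.731
finger_force: 0.0
```

servo_tool(
  commands=[
    {"jaw":0.8,"slide":[0,0,-0.02],"dr":[0,0,0]},
    {"jaw":0.8,"slide":[0,0,-0.04],"dr":[0,0,0]},
    {"jaw":1,"slide":[0,0,-0.05],"dr":[0,0,0]},
    {"jaw":1,"slide":[0.03,-0.007,0],"dr":[0,0,0]},
    {"jaw":1,"slide":[0.04,-0.01,0],"dr":[0,0,0]},
  ],
)

```text
time_s: 12.45
position: [0.5202, 0.255, 0.1737]
ee_rot: [3.141, 0.003, 3.14]
force: [-0.4, 0.7, -0.1]
gripper_width: 0.964
finger_force: 0.0
```

servo_tool(
  commands=[
    {"jaw":1,"slide":[0.03,-0.007,0],"dr":[0,0,0]},
    {"jaw":1,"slide":[0.015,-0.003,0],"dr":[0,0,0]},
    {"jaw":1,"slide":[0,0,0],"dr":[0,0,-5.5]},
    {"jaw":1,"slide":[0,0,0],"dr":[0,0,0]},
    {"jaw":1,"slide":[0,0,0],"dr":[0,0,0]},
  ],
)

```text
time_s: 12.95
position: [0.4742, 0.2449, 0.1724]
ee_rot: [3.142, 0.0, -3.049]
force: [0.1, 0.3, -0.6]
gripper_width: 1.002
finger_force: 0.0
```

```bash
python3 - <<'E'
from h import *
a=optics.camera("scene");s=readout.read_state();print(s["position"],s["ee_rot"])
b=optics.camera("top");cv2.imwrite("pics/s5.png",np.hstack([cv2.resize(a[140:230,170:290],None,fx=3.2,fy=3.2),cv2.resize(b[140:230,130:250],None,fx=3.2,fy=3.2)]))
E
```

```text
[0.47433541 0.24485443 0.17232734] [-3.14132013e+00  1.36633327e-04 -3.04885647e+00]
```

View pics/s5.png

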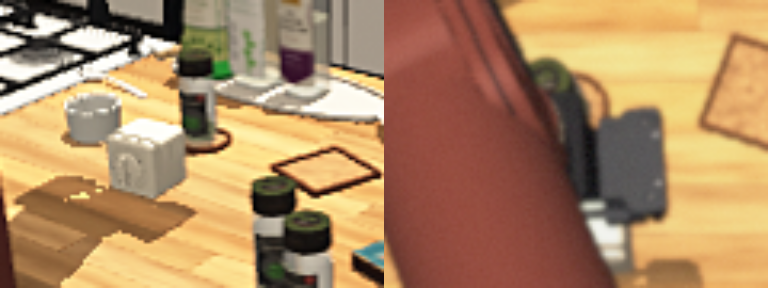

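The jar stands in the small dock. I'll verify its centring once the arm is clear. Now the timer grasp.

servo_tool(
  commands=[
    {"jaw":1,"slide":[0,0,0.04],"dr":[0,0,0]},
    {"jaw":1,"slide":[0,0,0.05],"dr":[0,0,0]},
    {"jaw":1,"slide":[0,0,0.04],"dr":[0,0,0]},
    {"jaw":1,"slide":[0,0,0.02],"dr":[0,0,0]},
    {"jaw":1,"slide":[0,0,0],"dr":[0,0,0]},
  ],
)

```text
time_s: 13.55
position: [0.4723, 0.2434, 0.0194]
ee_rot: [-3.138, -0.005, -3.048]
force: [-0.6, 0.3, -0.8]
gripper_width: 1.001
finger_force: 0.0
```

servo_tool(
  commands=[
    {"jaw":0.8,"slide":[0,0,0],"dr":[0,0,0]},
    {"jaw":0.6,"slide":[0,0,0],"dr":[0,0,0]},
    {"jaw":0.5,"slide":[0,0,0],"dr":[0,0,0]},
    {"jaw":0.5,"slide":[0,0,0],"dr":[0,0,0]},
    {"jaw":0.5,"slide":[0,0,0],"dr":[0,0,0]},
  ],
)

```text
time_s: 14.05
position: [0.4746, 0.2454, 0.0234]
ee_rot: [3.14, 0.001, -3.046]
force: [-1.3, -0.0, 7.4]
gripper_width: 0.709
finger_force: 30.0
```

servo_tool(
  commands=[
    {"jaw":0.5,"slide":[0,0,0],"dr":[0,0,0]},
    {"jaw":0.5,"slide":[0,0,-0.02],"dr":[0,0,0]},
    {"jaw":0.5,"slide":[0,0,-0.03],"dr":[0,0,0]},
    {"jaw":0.5,"slide":[0,0,0],"dr":[0,0,0]},
    {"jaw":0.5,"slide":[0,0,0],"dr":[0,0,0]},
  ],
)

```text
time_s: 14.55
position: [0.4741, 0.2453, 0.0726]
ee_rot: [3.141, 0.001, -3.046]
force: [-0.1, -0.1, -1.8]
gripper_width: 0.709
finger_force: 30.0
```

```bash
python3 - <<'E'
from h import *
print(proj("top",[[.589,.2715,.108]]),"cap seen 182,162"); print(proj("scene",[[.589,.2715,.003],[.589,.2372,.007],[.589,.2715,.108]]),"scene seen base 231.6,183; right rim 242.5,183")
E
```

```text
[[180.67234161 164.32079404]] cap seen 182,162
[[231.90551185 183.29361285]
 [238.94150727 184.37277012]
 [230.12933507 156.2906102 ]] scene seen base 231.6,183; right rim 242.5,183
```

servo_tool(
  commands=[
    {"jaw":0.5,"slide":[0,0,-0.02],"dr":[0,0,5.5]},
    {"jaw":0.5,"slide":[-0.026,-0.028,0],"dr":[0,0,0]},
    {"jaw":0.5,"slide":[-0.026,-0.028,0],"dr":[0,0,0]},
    {"jaw":0.5,"slide":[-0.026,-0.028,0],"dr":[0,0,0]},
    {"jaw":0.5,"slide":[-0.026,-0.028,0],"dr":[0,0,0]},
  ],
)

```text
time_s: 15.05
position: [0.5779, 0.1318, 0.0909]
ee_rot: [-3.141, -0.002, -3.142]
force: [0.8, 0.1, -1.6]
gripper_width: 0.712
finger_force: 30.0
```

servo_tool(
  commands=[
    {"jaw":0.5,"slide":[-0.0255,-0.03,0.02],"dr":[0,0,0]},
    {"jaw":0.5,"slide":[0,0,0],"dr":[0,0,8]},
    {"jaw":0.5,"slide":[0,0,0],"dr":[0,0,8]},
    {"jaw":0.5,"slide":[0,0,0],"dr":[0,0,3.7]},
    {"jaw":0.5,"slide":[0,0,0],"dr":[0,0,0]},
  ],
)

```text
time_s: 15.55
position: [0.6025, 0.1026, 0.0707]
ee_rot: [-3.14, -0.002, 2.796]
force: [-0.1, -0.7, -2.2]
gripper_width: 0.708
finger_force: 30.0
```

servo_tool(
  commands=[
    {"jaw":0.5,"slide":[0,0,0.02],"dr":[0,0,0]},
    {"jaw":0.5,"slide":[0,0,0.01],"dr":[0,0,0]},
    {"jaw":0.5,"slide":[0,0,0],"dr":[0,0,0]},
    {"jaw":0.5,"slide":[0,0,0],"dr":[0,0,0]},
  ],
)

```text
time_s: 15.95
position: [0.6032, 0.1027, 0.0422]
ee_rot: [-3.141, -0.001, 2.798]
force: [0.2, -0.2, -0.9]
gripper_width: 0.711
finger_force: 30.0
```

```bash
python3 - <<'E'
from h import *
a=optics.camera("scene");s=readout.read_state();print(s["position"],np.degrees(s["ee_rot"]))
cv2.imwrite("pics/s6.png",cv2.resize(a[130:230,200:320],None,fx=5,fy=5))
E
```

```text
[0.60360145 0.10277335 0.04271785] [1.79999457e+02 1.18576094e-02 1.60288276e+02]
```

View pics/s6.png

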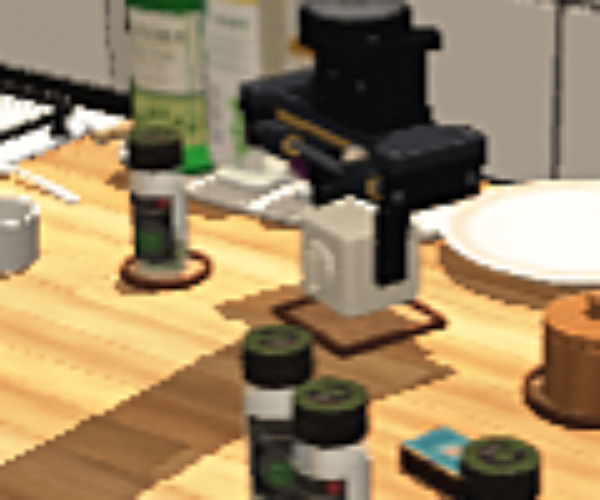

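The timer is held squarely above the square dock, and the jar is well inside its ring. I'll lower the timer.

servo_tool(
  commands=[
    {"jaw":0.5,"slide":[0,0,0.01],"dr":[0,0,0]},
    {"jaw":0.5,"slide":[0,0,0.005],"dr":[0,0,0]},
    {"jaw":0.5,"slide":[0,0,0],"dr":[0,0,0]},
  ],
)

```text
time_s: 16.3
position: [0.6032, 0.1028, 0.0268]
ee_rot: [-3.141, -0.0, 2.797]
force: [0.6, 0.5, -2.3]
gripper_width: 0.709
finger_force: 30.0
```

servo_tool(
  commands=[
    {"jaw":0.5,"slide":[0,0,0.0015],"dr":[0,0,0]},
    {"jaw":0.5,"slide":[0,0,0],"dr":[0,0,0]},
  ],
)

```text
time_s: 16.5
position: [0.6034, 0.1028, 0.0264]
ee_rot: [3.141, -0.0, 2.797]
force: [-2.7, 0.0, 4.0]
gripper_width: 0.709
finger_force: 30.0
```

servo_tool(
  commands=[
    {"jaw":0.5,"slide":[0,0,0.0015],"dr":[0,0,0]},
    {"jaw":0.5,"slide":[0,0,0],"dr":[0,0,0]},
  ],
)

```text
time_s: 16.7
position: [0.6034, 0.1028, 0.0263]
ee_rot: [3.141, -0.001, 2.797]
force: [-10.1, -0.5, 20.3]
gripper_width: 0.711
finger_force: 30.0
```

servo_tool(
  commands=[
    {"jaw":0.5,"slide":[0,0,-0.0018],"dr":[0,0,0]},
    {"jaw":0.8,"slide":[0,0,0],"dr":[0,0,0]},
    {"jaw":1,"slide":[0,0,0],"dr":[0,0,0]},
    {"jaw":1,"slide":[0,0,0],"dr":[0,0,0]},
    {"jaw":1,"slide":[0,0,0],"dr":[0,0,0]},
  ],
)

```text
time_s: 17.2
position: [0.6034, 0.1029, 0.026]
ee_rot: [-3.141, -0.0, 2.797]
force: [-0.7, 0.4, -0.0]
gripper_width: 0.959
finger_force: 0.0
```

servo_tool(
  commands=[
    {"jaw":1,"slide":[0,0,-0.02],"dr":[0,0,0]},
    {"jaw":1,"slide":[0,0,-0.05],"dr":[0,0,0]},
    {"jaw":1,"slide":[0,0,-0.05],"dr":[0,0,-8]},
    {"jaw":1,"slide":[0,0,0],"dr":[0,0,-8]},
    {"jaw":1,"slide":[0,0,0],"dr":[0,0,-3.7]},
  ],
)

```text
time_s: 17.7
position: [0.6045, 0.1031, 0.1481]
ee_rot: [3.14, 0.003, -3.137]
force: [-0.2, 0.3, -1.3]
gripper_width: 0.999
finger_force: 0.0
```

servo_tool(
  commands=[
    {"jaw":1,"slide":[0.03,-0.035,0],"dr":[0,0,0]},
    {"jaw":1,"slide":[0.03,-0.035,0],"dr":[0,0,0]},
    {"jaw":1,"slide":[0.03,-0.035,0],"dr":[0,0,0]},
    {"jaw":1,"slide":[0.03,-0.035,0],"dr":[0,0,0]},
    {"jaw":1,"slide":[0.028,-0.033,0],"dr":[0,0,0]},
  ],
)

```text
time_s: 18.2
position: [0.4538, -0.0715, 0.1459]
ee_rot: [3.141, -0.0, 3.141]
force: [-0.6, -0.9, 0.6]
gripper_width: 0.997
finger_force: 0.0
```

servo_tool(
  commands=[
    {"jaw":1,"slide":[0,0,0],"dr":[0,0,8]},
    {"jaw":1,"slide":[0,0,0],"dr":[0,0,6.9]},
    {"jaw":1,"slide":[0,0,0.03],"dr":[0,0,0]},
    {"jaw":1,"slide":[0,0,0],"dr":[0,0,0]},
  ],
)

```text
time_s: 18.6
position: [0.4533, -0.0701, 0.114]
ee_rot: [-3.14, -0.004, 2.881]
force: [-1.4, -0.5, -0.2]
gripper_width: 1.001
finger_force: 0.0
```

```bash
python3 - <<'E'
from m import *
a=optics.camera("scene");b=optics.camera("top");s=readout.read_state();print(s["position"],np.degrees(s["ee_rot"]))
hsv=cv2.cvtColor(cv2.resize(b,None,fx=4,fy=4,interpolation=cv2.INTER_CUBIC),cv2.COLOR_BGR2HSV);H,S,V=cv2.split(hsv)
rep("timer",big(((S<75)&(V>180)).astype(np.uint8),(228,146,44,38)),.065)
cv2.imwrite("pics/s7.png",np.hstack([cv2.resize(a[140:260,200:330],None,fx=3,fy=3),cv2.resize(b[140:260,200:330],None,fx=3,fy=3)]))
E
```

```text
[ 0.45485649 -0.0703098   0.11627765] [-1.79936052e+02 -6.82995374e-02  1.65068485e+02]
timer rect [595.5 105.9] [62.7 78.3] 70.2 ell [601.8 103.5] [69.2 75. ]
```

View pics/s7.png

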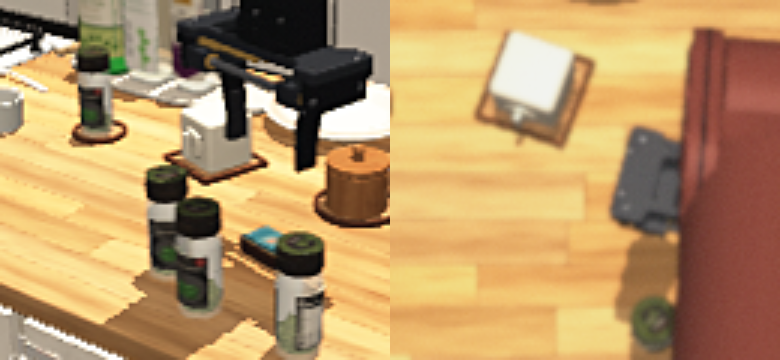

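The timer sits squared inside its lip (70.2° against the dock's 70.3°). Now the matchbox, clear of the decoy jars.

servo_tool(
  commands=[
    {"jaw":1,"slide":[0,0,0.03],"dr":[0,0,0]},
    {"jaw":1,"slide":[0,0,0.04],"dr":[0,0,0]},
    {"jaw":1,"slide":[0,0,0.025],"dr":[0,0,0]},
    {"jaw":1,"slide":[0,0,0],"dr":[0,0,0]},
    {"jaw":1,"slide":[0,0,0],"dr":[0,0,0]},
  ],
  newtons=20,
)

```text
time_s: 19.2
position: [0.4559, -0.0703, 0.0223]
ee_rot: [-3.141, 0.0, 2.881]
force: [0.2, 0.2, 0.3]
gripper_width: 1.001
finger_force: 0.0
```

```bash
python3 -c "
from workcell import readout
import numpy as np
s=readout.read_state();print(s['position'],np.degrees(s['ee_rot']),s['force'])"
```

```text
[ 0.45588638 -0.07033524  0.02227845] [-1.79967269e+02  1.20881270e-02  1.65063014e+02] [0.22155014 0.19032797 0.32358748]
```

servo_tool(
  commands=[
    {"jaw":1,"slide":[0,0,0.01],"dr":[0,0,0]},
    {"jaw":1,"slide":[0,0,0.0055],"dr":[0,0,0]},
    {"jaw":0.8,"slide":[0,0,0],"dr":[0,0,0]},
    {"jaw":0.6,"slide":[0,0,0],"dr":[0,0,0]},
    {"jaw":0.5,"slide":[0,0,0],"dr":[0,0,0]},
  ],
)

```text
time_s: 19.7
position: [0.4555, -0.0701, 0.006]
ee_rot: [3.141, 0.0, 2.881]
force: [-0.1, 0.1, -0.6]
gripper_width: 0.813
finger_force: 0.0
```

servo_tool(
  commands=[
    {"jaw":0.5,"slide":[0,0,0],"dr":[0,0,0]},
    {"jaw":0.5,"slide":[0,0,0],"dr":[0,0,0]},
    {"jaw":0.5,"slide":[0,0,0],"dr":[0,0,0]},
  ],
)

```text
time_s: 20.0
position: [0.4554, -0.07, 0.0058]
ee_rot: [3.141, 0.0, 2.881]
force: [-0.6, -0.1, 2.1]
gripper_width: 0.632
finger_force: 20.0
```

servo_tool(
  commands=[
    {"jaw":0.5,"slide":[0,0,-0.02],"dr":[0,0,0]},
    {"jaw":0.5,"slide":[0,0,-0.05],"dr":[0,0,0]},
    {"jaw":0.5,"slide":[0,0,-0.05],"dr":[0,0,-8]},
    {"jaw":0.5,"slide":[0,0,0],"dr":[0,0,-6.9]},
    {"jaw":0.5,"slide":[0,0,0],"dr":[0,0,0]},
  ],
)

```text
time_s: 20.5
position: [0.4562, -0.0697, 0.1268]
ee_rot: [3.14, 0.003, -3.14]
force: [-1.1, 0.7, -1.0]
gripper_width: 0.632
finger_force: 20.0
```

servo_tool(
  commands=[
    {"jaw":0.5,"slide":[-0.03,-0.037,0],"dr":[0,0,0]},
    {"jaw":0.5,"slide":[-0.03,-0.037,0],"dr":[0,0,0]},
    {"jaw":0.5,"slide":[-0.03,-0.037,0],"dr":[0,0,0]},
    {"jaw":0.5,"slide":[-0.03,-0.037,0],"dr":[0,0,0]},
    {"jaw":0.5,"slide":[-0.029,-0.038,0],"dr":[0,0,0]},
  ],
)

```text
time_s: 21.0
position: [0.6046, -0.257, 0.1229]
ee_rot: [3.141, -0.004, 3.138]
force: [0.8, 0.4, 0.6]
gripper_width: 0.634
finger_force: 20.0
```

servo_tool(
  commands=[
    {"jaw":0.5,"slide":[0,0,0],"dr":[0,0,-8]},
    {"jaw":0.5,"slide":[0,0,0.03],"dr":[0,0,-8]},
    {"jaw":0.5,"slide":[0,0,0.04],"dr":[0,0,-4.8]},
    {"jaw":0.5,"slide":[0,0,0],"dr":[0,0,0]},
    {"jaw":0.5,"slide":[0,0,0],"dr":[0,0,0]},
  ],
)

```text
time_s: 21.5
position: [0.6031, -0.2562, 0.0547]
ee_rot: [3.14, -0.003, -2.785]
force: [0.4, -0.4, 0.2]
gripper_width: 0.635
finger_force: 20.0
```

```bash
python3 - <<'E'
from m import *
a=optics.camera("scene");s=readout.read_state();print(s["position"],np.degrees(s["ee_rot"]),s["joints"][6])
b=cv2.imread("pics/top0.png");V=cv2.cvtColor(cv2.resize(b,None,fx=4,fy=4,interpolation=cv2.INTER_CUBIC),cv2.COLOR_BGR2HSV)[...,2]
for t in(165,175,185,195): rep(t,big((V<t).astype(np.uint8),(355,148,44,38)),.007)
cv2.imwrite("pics/s8.png",cv2.resize(a[140:260,310:430],None,fx=4,fy=4))
E
```

```text
[ 0.60414063 -0.25663225  0.0562792 ] [-1.79980215e+02 -3.81628548e-02 -1.59497592e+02] 2.5873497994670496
165 rect [ 604.6 -255.5] [66.1 84.7] 21.0 ell [ 604.6 -255.4] [73.9 98.6]
175 rect [ 604.7 -255.5] [67.2 86. ] 21.0 ell [ 604.7 -255.5] [ 75. 100.]
185 rect [ 604.9 -255.5] [68.1 87.2] 21.2 ell [ 604.8 -255.5] [ 76.1 101.5]
195 rect [ 604.6 -255.7] [69.3 88.3] 20.8 ell [ 604.8 -255.4] [ 77.3 103. ]
```

View pics/s8.png

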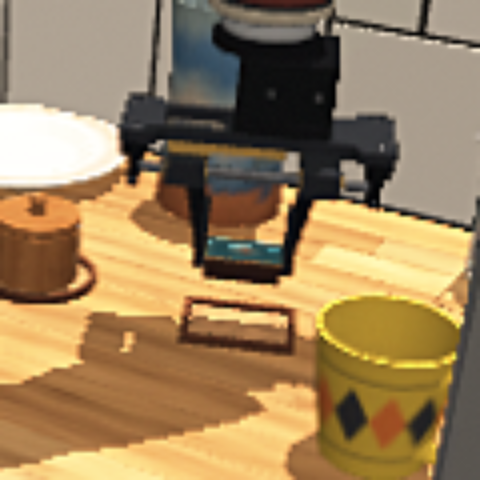

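The box hangs squarely over the oblong dock and the mug is clear of the gripper. Joint 7 is close to its limit, so I'll lower stepwise and watch it.

servo_tool(
  commands=[
    {"jaw":0.5,"slide":[0,0,0.015],"dr":[0,0,0]},
    {"jaw":0.5,"slide":[0,0,0.015],"dr":[0,0,0]},
    {"jaw":0.5,"slide":[0,0,0],"dr":[0,0,0]},
  ],
)

```text
time_s: 21.85
position: [0.6031, -0.2552, 0.0236]
ee_rot: [3.14, -0.002, -2.78]
force: [0.3, 0.2, -1.0]
gripper_width: 0.631
finger_force: 20.0
```

```bash
python3 -c "
from workcell import readout
import numpy as np
s=readout.read_state();print(s['position'],np.degrees(s['ee_rot']),s['joints'])"
```

```text
[ 0.60311182 -0.25519874  0.0236082 ] [ 1.79888872e+02 -1.18014475e-01 -1.59264402e+02] [-0.18999783  0.60833034  0.71004378  1.67632419 -0.44952171  1.02969577
  2.6017473 ]
```

servo_tool(
  commands=[
    {"jaw":0.5,"slide":[-0.001,0,0.008],"dr":[0,0,0]},
    {"jaw":0.5,"slide":[0,0,0.005],"dr":[0,0,0]},
    {"jaw":0.5,"slide":[0,0,0],"dr":[0,0,0]},
    {"jaw":0.5,"slide":[0,0,0],"dr":[0,0,0]},
  ],
)

```text
time_s: 22.25
position: [0.6052, -0.2559, 0.0128]
ee_rot: [-3.141, -0.0, -2.779]
force: [0.5, 0.4, -0.2]
gripper_width: 0.636
finger_force: 20.0
```

servo_tool(
  commands=[
    {"jaw":0.5,"slide":[0,0,0.001],"dr":[0,0,0]},
    {"jaw":0.5,"slide":[0,0,0],"dr":[0,0,0]},
  ],
)

```text
time_s: 22.45
position: [0.6053, -0.2559, 0.0119]
ee_rot: [-3.141, 0.0, -2.779]
force: [-0.5, 0.7, 0.4]
gripper_width: 0.637
finger_force: 20.0
```

servo_tool(
  commands=[
    {"jaw":0.5,"slide":[0,0,0.0015],"dr":[0,0,0]},
    {"jaw":0.5,"slide":[0,0,0],"dr":[0,0,0]},
  ],
)

```text
time_s: 22.65
position: [0.6051, -0.2557, 0.0101]
ee_rot: [3.142, -0.0, -2.779]
force: [-0.3, -0.4, -0.4]
gripper_width: 0.632
finger_force: 20.0
```

servo_tool(
  commands=[
    {"jaw":0.5,"slide":[0,0,0.001],"dr":[0,0,0]},
    {"jaw":0.5,"slide":[0,0,0],"dr":[0,0,0]},
  ],
)

```text
time_s: 22.85
position: [0.6051, -0.2557, 0.009]
ee_rot: [3.141, -0.0, -2.779]
force: [0.1, 0.0, -0.1]
gripper_width: 0.631
finger_force: 20.0
```

servo_tool(
  commands=[
    {"jaw":0.5,"slide":[0,0,0.001],"dr":[0,0,0]},
    {"jaw":0.5,"slide":[0,0,0],"dr":[0,0,0]},
  ],
)

```text
time_s: 23.05
position: [0.6052, -0.2558, 0.0088]
ee_rot: [3.141, 0.0, -2.779]
force: [-3.3, 1.5, 7.4]
gripper_width: 0.633
finger_force: 20.0
```

Contact at the expected height. Release, retreat and check.

servo_tool(
  commands=[
    {"jaw":0.5,"slide":[0,0,-0.0008],"dr":[0,0,0]},
    {"jaw":0.7,"slide":[0,0,0],"dr":[0,0,0]},
    {"jaw":0.85,"slide":[0,0,0],"dr":[0,0,0]},
    {"jaw":0.9,"slide":[0,0,0],"dr":[0,0,0]},
    {"jaw":0.9,"slide":[0,0,0],"dr":[0,0,0]},
  ],
)

```text
time_s: 23.55
position: [0.6051, -0.2558, 0.0089]
ee_rot: [-3.142, -0.0, -2.779]
force: [0.2, 0.1, 0.5]
gripper_width: 0.862
finger_force: 0.0
```

servo_tool(
  commands=[
    {"jaw":0.9,"slide":[0,0,-0.02],"dr":[0,0,0]},
    {"jaw":0.9,"slide":[0,0,-0.05],"dr":[0,0,0]},
    {"jaw":0.9,"slide":[0,0,-0.05],"dr":[0,0,0]},
    {"jaw":0.9,"slide":[0,0,-0.05],"dr":[0,0,8]},
    {"jaw":0.9,"slide":[0,0,-0.03],"dr":[0,0,8]},
  ],
)

```text
time_s: 24.05
position: [0.6059, -0.2567, 0.2134]
ee_rot: [-3.14, 0.004, -3.064]
force: [1.6, 0.0, -0.2]
gripper_width: 0.899
finger_force: 0.0
```

servo_tool(
  commands=[
    {"jaw":0.9,"slide":[0.03,0.04,0],"dr":[0,0,4]},
    {"jaw":0.9,"slide":[0.03,0.04,0],"dr":[0,0,0]},
    {"jaw":0.9,"slide":[0.03,0.04,0],"dr":[0,0,0]},
    {"jaw":0.9,"slide":[0.02,0.04,0],"dr":[0,0,0]},
    {"jaw":0.9,"slide":[0,0,0],"dr":[0,0,0]},
  ],
)

```text
time_s: 24.55
position: [0.4885, -0.0936, 0.2088]
ee_rot: [3.136, 0.0, -3.121]
force: [0.2, 0.2, -0.6]
gripper_width: 0.9
finger_force: 0.0
```

```bash
python3 - <<'E'
from m import *
a=optics.camera("scene");b=optics.camera("top")
hsv=cv2.cvtColor(cv2.resize(b,None,fx=4,fy=4,interpolation=cv2.INTER_CUBIC),cv2.COLOR_BGR2HSV);H,S,V=cv2.split(hsv)
rep("mb",big((((H>60)&(H<110))|(S<95)).astype(np.uint8),(355,148,44,38)),.021)
cv2.imwrite("pics/s9.png",np.vstack([cv2.resize(a[150:270,180:440],None,fx=2.5,fy=2.5),cv2.resize(b[145:255,130:390],None,fx=2.5,fy=2.5)]))
E
```

```text
mb rect [ 610.3 -268.8] [38.6 27.6] 20.5 ell [ 607.9 -272.4] [23.6 43.4]
```

View pics/s9.png

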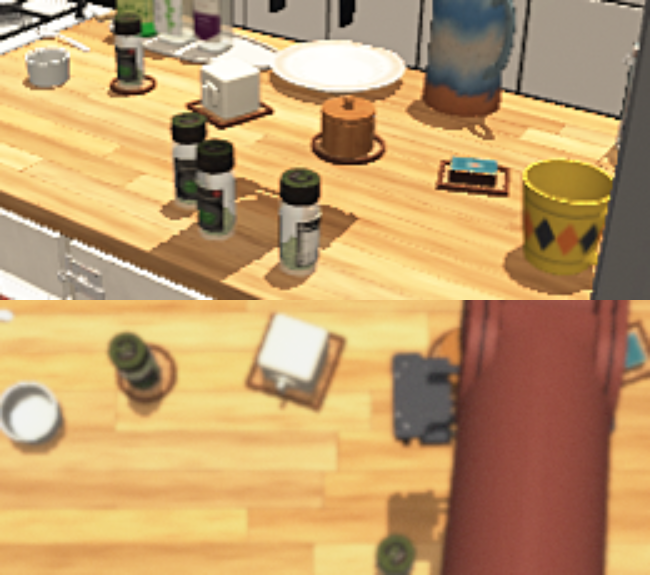

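All four items stand inside their lips in both views. The ramekin and mug look unmoved, and the arm is clear. I'm handing in.

```bash
python3 -c "
from workcell import workorder
print(workorder.close_job())"
```

```text
the job is handed in; nothing more can be done
None
```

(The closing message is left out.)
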